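Hang the pipette in the free snap-in holder of the rack

TASK

Lift the blue-topped pipette out of its charging cradle and hang it upright in the one free holder of the crowded pipette rack: push it in from the front through the two sprung jaws, then lower it by feel until its collar rests on the fork behind the orange lips, and only then let go - do not drop it, not even a centimetre. Go gently: do not force the holder, do not knock the neighbouring pipettes and leave the other things where they are.

Things in the scene. Friction and masses are not known exactly. Their poses are not given: they have to be found in the camera images.
- pipette: Pipette to hang: round, 192 mm tall, about 0.16 kg, starts upright in the cradle. Origin: lower tip; z up its axis; any turn about it is fine. Going up: tapered tip to 33 mm, straight grey neck 16 mm in diameter to 90 mm, blue collar disc 34 mm in diameter to 96 mm, white handle 28 mm in diameter to 176 mm (grip here), blue button 18 mm in diameter to 192 mm.
- cradle: Fixed grey charging tower, 46 mm square, 105 mm tall, on an 80 mm square white foot; a 22 mm square hole from the top holds the pipette's shaft, its collar rests on the tower's top. Origin: centre of the underside. The pipette comes out straight up.
- rack: Fixed rack, white base 130 x 290 x 12 mm (x by y); posts (162 mm tall) near the ends and a cross rail (top 145 mm high) at x = +48 mm. Origin: centre of the underside. Four holders 54 mm apart along y, at x = -20 mm, all open towards -x (the front, facing the robot); three hold pipettes, fork tops 145 mm high, the collar's underside resting on them.
- holder_free: The free holder, any of the four. Origin: on the upright axis where the pipette's axis belongs, 147 mm above the table; x points inwards (front to back), z up. Its white fork is clamped at an unmeasured height: the fork top, on which the collar must rest, lies 0 to 22 mm ABOVE this origin; look or feel for it. Gap between the 8 mm thick prongs 22 mm; outer width 38 mm, 47 mm at the noses.
- mouth (a point): Middle of the free holder's mouth, 24 mm in front of its origin, same height. Along the holder's x from its origin: flared noses -43 to -30 mm, orange lips (4 mm above the fork top) -28 to -20 mm, dark back stop from +10 mm. So the collar drops behind the lips only with its axis deeper than -3 mm, and the neck meets the stop at +2 mm.
- stop: The free holder's fixed dark steel back stop: an upright plate 20 mm wide, from 34 to 1 mm below the free holder's origin, its face 10 mm behind the holder's axis. Its origin and axes are the same as the free holder's.
- jaw_left (a joint): Angle of the free holder's blue jaw on its +y side, rad: 0 shut, 1.5 swung inwards. The two sprung jaws shut the mouth from 10 to 19 mm below the fork top; the neck pushes them inwards (about 4 to 7 N in all) and they spring shut behind it once its axis is deeper than about 10 mm in front of the holder's axis.
- jaw_right (a joint): The same for the jaw on the -y side: 0 shut, 1.5 swung inwards, sprung shut.
- pipette1: A neighbouring green-topped pipette of the same shape and size as pipette, hanging by its collar in an occupied holder on the rack; loose, easily knocked. Origin: its lower tip, z up its axis.
- pipette2: A neighbouring yellow-topped pipette of the same shape and size as pipette, hanging by its collar in an occupied holder on the rack; loose, easily knocked. Origin: its lower tip, z up its axis.
- pipette3: A neighbouring red-topped pipette of the same shape and size as pipette, hanging by its collar in an occupied holder on the rack; loose, easily knocked. Origin: its lower tip, z up its axis.
- bottle: Loose amber reagent bottle, 60 mm in diameter, 130 mm tall. Origin: centre of the underside. Leave alone.
- tip_box: Loose blue tip box, 120 x 85 x 60 mm. Origin: centre of the underside. Leave alone.
- pen: Loose blue pen, 130 mm, lying on a 6 mm thick paper pad. Leave alone.

How it is judged:
By the outcome, as a careful person would: the job done as asked, in the order asked, and still so for the second after the job is handed in, with the robot touching nothing.
It also fails if it takes over 54 s, if anything falls off the work surface, if the arm or the gripper's body presses on something with over 40 N, if the wrist force passes 120 N, or if a joint passes its speed limit or range.

ROBOT

A 6-joint arm with a two-finger parallel gripper is mounted at the origin on the work surface. World frame = base frame: x ahead of the robot, y to its left, z up, the work surface at z = 0. Lengths are in m, angles in rad, forces in N, time in s.
With the tool pointing down it reaches from about 0.225 to 0.875 m from the base axis. Payload 3.4 kg.
Tool frame: the origin (TCP) lies midway between the tips of the shut fingers; the grasp point (between the pads) lies 19 mm behind it; z points along the fingers, y is the line along which they close (so a half turn about z gives the same grasp; the last joint's range is limited). The gripper opens to 85 mm and grips with 20 to 120 N. Pads are 22 mm wide; open, the fingers measure 114 mm over their backs; the gripper's body (76 mm by 85 mm) begins 54 mm behind the grasp point. The pads swing forward as they close: fully open they stand 13 mm farther back than shut.
Start: joints at [-1.342, 0.276, 1.505, -0, 1.361, -0.121], TCP at [0.197, -0.54, 0.231] pointing down, gripper open.
Joint ranges: [-2.89, 2.89], [-0.75, 2.08], [0.22, 2.7], [-1.18, 4.32], [0.11, 2.71], [-2.7, 2.7]. Speed limits (rad/s): [2.57, 2.57, 3.14, 3.14, 3.14, 3.14].

INTERFACE

Orientations are given as a unit quaternion [w, x, y, z].
In Python, from cell import r, vision gives the robot as it stands. The module is installed in compiled form; this text tells all that it offers.
- The arm moves only by the tool arm_command, never from a script. Its argument "steps" is a list of rows, each a list of 7 numbers: the turn, a rotation vector about the tool's x, y, z in rad, then the shift along the tool's x, y, z in m, then the closure, from 0 (fully open) to 1 (shut). In form: [[wx, wy, wz, tx, ty, tz, grip], ...]. A call has 1 to 5 rows; each row shifts and turns the commanded pose from where the row before left it, along the tool's axes as they then stand; what a row does not reach is not made up. A row lasts 1/12 s, in which the tool goes at most 41.7 mm and 7.16 degrees, less where a joint would pass 70% of its speed; a pose out of reach is approached as far as the arm can. A call with a gripper value outside its range is refused whole. The fingers move at their own pace and stop on an object; "force" is the grip in N (left out, the last holds). Time passes only in rows, so rows that do not move let the fingers close. It gives the time, the measured TCP pose, the force, the opening and the grip force at its end, in the units of the state.
- r.observe(): the state, without advancing time (a new reading comes with each control period).
- vision.get_image(name): name is "scene" or "top"; returns (picture, depth): 400x640x3 uint8, red, green, blue; 400x640 float32, m along the optical axis (not along the pixel's ray), 0 where there is no reading.
- vision.camera_model(name): a dict with "intrinsics" (3x3 intrinsics, pixels), "cam_to_world" (4x4, takes a point from camera to world coordinates). Camera axes: x right, y down, z forward; pixel columns grow to the right and rows downward; lengths in m; the calibration is good to about 2 mm. A picture is of the moment at which its call begins. camera_model takes no time and is no camera call.
- r.hand_in(): hands the job in; it is judged then, once.
Trained networks look in the newest picture that a camera, given by its name, has taken for a name from the list of things; names that differ only in an ending like _2 or _b are one class to them, and where a whole thing is asked for, a point or a joint stands for the part that bears it (a point fixed in the world has none). Each returns a list of dicts, best first, with "p" (0 to 1); they miss things now and then, are a little off and sometimes report something else, mostly with a low value. They report only what shows in the picture. A call takes as long as a camera call.
- vision.recognise(camera, name): "pixel" ([column, row] in pixels, amid what is visible of it).
The state is a dict: "t": time; "joints": joint angles; "joint_velocities": joint speeds; "effort": joint torques, N m; "tcp_pos": TCP position; "tcp_rot": TCP orientation; "wrist_force": force on the tool from outside, world axes, zero at the start; "wrist_torque": the same for the moment, N m; "grip_width": opening from 0.0 (shut) to 1.0 (fully open); "grasp_force": force on a finger pad.
Only numpy, scipy, OpenCV 4.12 (cv2) and the standard library are available. Lean on these libraries where they do the work, as an engineer would, in place of code of your own. Each camera call takes 0.05 s, during which the arm holds its last target. There are 200 camera calls.

## Working session

There is one attempt and no reset: what is moved stays moved. The work goes in short steps, Python scripts to look and compute and a tool call to move; the robot and the scene stay as the last step left them, time stands still between calls to the robot, and variables do not carry over. Pictures are saved under pics/ and viewed, at most 10 in all, crops included, and the job is handed in when it is done.

Besides the shell and the picture viewer there is one more tool, called after "Emit:" as name([rows], argument=value, ...), one row to a line, values as JSON. arm_command: Moves the arm, as the interface text tells. Its arguments: {"type":"object","properties":{"steps":{"type":"array"},"force":{"type":"number"}},"required":["steps"]}

```bash
mkdir -p pics
cat > h.py <<'E'
import numpy as np, cv2
from cell import r, vision
def cam(n):
    m=vision.camera_model(n); return np.array(m["intrinsics"]),np.array(m["cam_to_world"])
def cloud(n,d):
    K,T=cam(n); v,u=np.mgrid[:400,:640]
    P=np.stack([(u-K[0,2])/K[0,0]*d,(v-K[1,2])/K[1,1]*d,d,np.ones_like(d)],-1)
    W=(P@T.T)[...,:3]; W[d==0]=np.nan; return W
def proj(n,p):
    K,T=cam(n); q=np.linalg.inv(T)@np.append(p,1); q=K@q[:3]; return q[:2]/q[2]
def shot(n,f=None):
    im,d=vision.get_image(n)
    if f: cv2.imwrite(f"pics/{f}.png",im[...,::-1])
    np.savez(f"last_{n}.npz",im=im,d=d)
    return im,cloud(n,d)
E
python3 - <<'E'
from h import *
for n in("scene","top"):
    im,W=shot(n,n+"0"); K,T=cam(n); print(n,K[0,0],T.round(3).tolist())
    for t in("pipette","cradle","rack","holder_free","mouth","stop","pipette1","pipette2","pipette3"):
        for o in vision.recognise(n,t)[:2]:
            c,w=map(int,o["pixel"]); print(t,round(o["p"],2),c,w,W[w,c].round(3))
s=r.observe();print(s["t"],s["tcp_rot"],s["wrist_force"])
E
```

```text
scene 420.1500127722259 [[-0.432, 0.623, -0.652, 1.272], [0.902, 0.284, -0.326, 0.37], [-0.018, -0.729, -0.684, 0.851], [0.0, 0.0, 0.0, 1.0]]
pipette 0.91 348 202 [0.638 0.096 0.192]
pipette 0.77 435 180 [0.438 0.248 0.154]
cradle 0.88 431 211 [0.446 0.255 0.054]
rack 0.63 315 242 [0.643 0.006 0.014]
holder_free 0.94 306 200 [ 0.634 -0.017  0.15 ]
mouth 0.84 306 197 [ 0.484 -0.107 -0.002]
stop 0.46 328 194 [0.633 0.043 0.191]
stop 0.43 310 208 [ 0.628 -0.01   0.12 ]
pipette1 0.91 348 202 [0.638 0.096 0.192]
pipette1 0.77 435 180 [0.438 0.248 0.154]
pipette2 0.91 348 202 [0.638 0.096 0.192]
pipette2 0.77 435 180 [0.438 0.248 0.154]
pipette3 0.91 348 202 [0.638 0.096 0.192]
pipette3 0.77 435 180 [0.438 0.248 0.154]
top 412.2386255345158 [[-0.026, -0.992, 0.12, 0.419], [-1.0, 0.027, 0.011, 0.004], [-0.014, -0.12, -0.993, 1.059], [0.0, 0.0, 0.0, 1.0]]
pipette 0.73 212 245 [0.423 0.239 0.189]
pipette 0.62 352 154 [ 0.604 -0.06   0.212]
cradle 0.57 228 245 [0.423 0.226 0.1  ]
rack 0.92 319 154 [0.65  0.01  0.012]
holder_free 0.54 330 151 [ 0.628 -0.016  0.142]
mouth 0.6 331 152 [ 0.628 -0.018  0.132]
stop 0.47 212 243 [0.427 0.239 0.191]
pipette1 0.73 212 245 [0.423 0.239 0.189]
pipette1 0.62 352 154 [ 0.604 -0.06   0.212]
pipette2 0.73 212 245 [0.423 0.239 0.189]
pipette2 0.62 352 154 [ 0.604 -0.06   0.212]
pipette3 0.73 212 245 [0.423 0.239 0.189]
pipette3 0.62 352 154 [ 0.604 -0.06   0.212]
1.0 [3.61589070e-05 9.84745973e-01 1.73998181e-01 4.41252345e-06] [-0.59651069 -0.75522849  0.96560279]
```

Run:
```python
import cv2
a=cv2.imread("pics/scene0.png");b=cv2.imread("pics/top0.png")
cv2.imwrite("pics/s1.png",cv2.resize(a[100:300,220:486],(798,600),interpolation=3))
cv2.imwrite("pics/t1.png",cv2.resize(b[90:290,180:446],(798,600),interpolation=3))
```

```text
(no output)
```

View pics/s1.png

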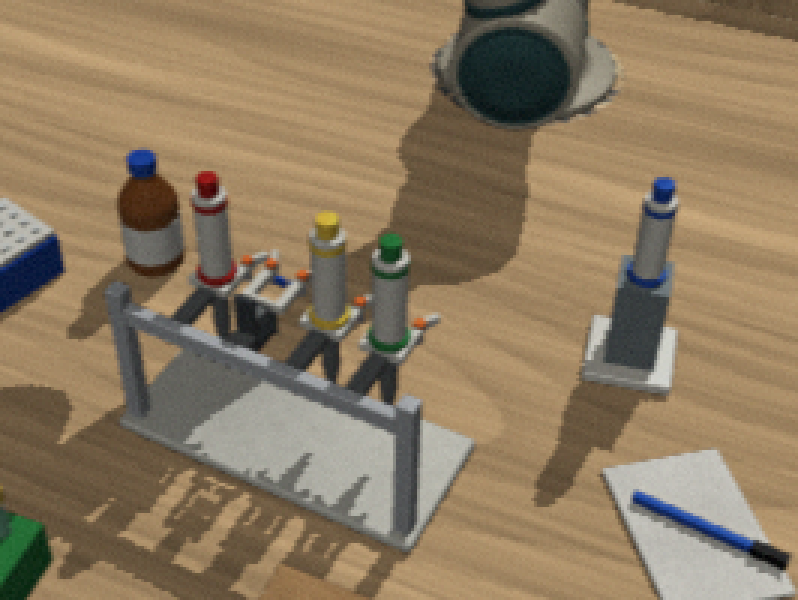

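View pics/t1.png

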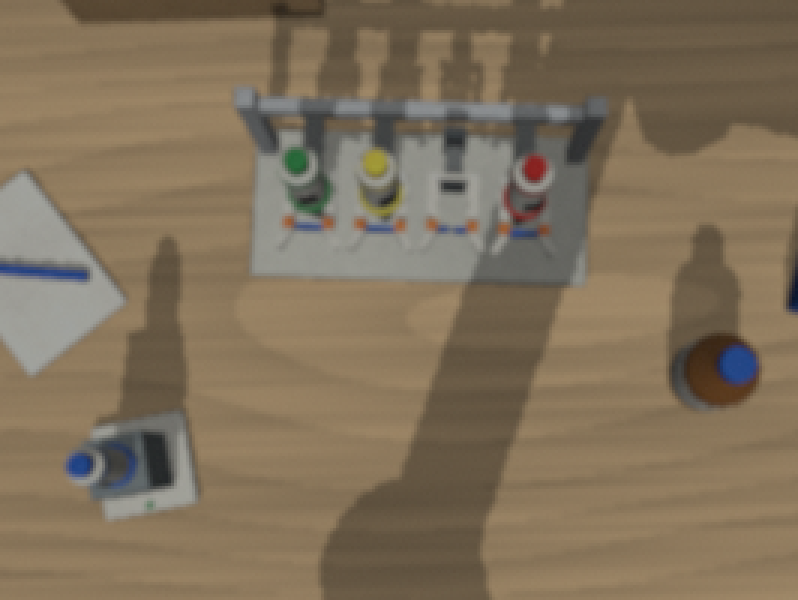

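The scene picture (cropped ×3 from column 220, row 100) shows the rack from behind. From the left the order is red (215,230), the free holder (270,285), yellow (328,270) and green (390,290), with the blue pipette in its cradle at (655,230). The top picture agrees: free holder at (453,200) between yellow and red, and the rack only slightly turned.

```bash
cat > m.py <<'E'
from h import *
from scipy.optimize import least_squares
C={}
for n in("scene","top"):
    z=np.load(f"last_{n}.npz"); W=cloud(n,z["d"]); C[n]=(W[np.isfinite(W[...,0])],z["im"][np.isfinite(W[...,0])].astype(int))
def fit(P,c,r0=.014,free=False):
    f=lambda p:np.hypot(P[:,0]-p[0],P[:,1]-p[1])-r0
    s=least_squares(f,c,loss="soft_l1",f_scale=.001); return s.x,np.median(abs(s.fun))
def pip(c,zlo,zhi,ns=("scene","top")):
    c=np.array(c)
    for _ in range(3):
        P=np.vstack([C[n][0] for n in ns]); P=P[(P[:,2]>zlo)&(P[:,2]<zhi)&(np.hypot(*(P[:,:2]-c).T)<.024)]
        c,e=fit(P,c)
    return c.round(4),round(e,4),len(P)
if __name__=="__main__":
    for nm,c,a,b in(("blue",(.43,.248),.12,.18),("red",(.62,-.066),.16,.22),("yel",(.63,.042),.16,.22),("grn",(.63,.096),.16,.22)):
        for ns in(("scene",),("top",),("scene","top")):print(nm,ns,*pip(c,a,b,ns))
    for n in C:
        P,I=C[n]; 
        m=(abs(P[:,0]-.625)<.05)&(abs(P[:,1]+.014)<.03)&(P[:,2]>.1)
        o=m&(I[:,0]>I[:,2]+70); w=m&(I.min(1)>110)
        for k,mm in(("orange",o),("white",w)):
            print(n,k,mm.sum()); print(np.c_[P[mm]*1000,].round(0).astype(int)[:45].tolist())
E
python3 m.py
```

```text
blue ('scene',) [0.4227 0.2504] 0.0008 201
blue ('top',) [0.4231 0.2499] 0.0003 88
blue ('scene', 'top') [0.4228 0.2501] 0.0006 289
red ('scene',) [ 0.6138 -0.0689] 0.0007 216
red ('top',) [ 0.6142 -0.0697] 0.0003 74
red ('scene', 'top') [ 0.614  -0.0691] 0.0006 290
yel ('scene',) [0.6206 0.0391] 0.0006 224
yel ('top',) [0.5959 0.0348] 0.0024 67
yel ('scene', 'top') [0.6207 0.0389] 0.0006 297
grn ('scene',) [0.6239 0.0929] 0.0006 219
grn ('top',) [0.6242 0.0925] 0.0003 81
grn ('scene', 'top') [0.624  0.0928] 0.0005 300
scene orange 22
[[591, -31, 155], [591, -28, 156], [595, -31, 155], [592, -30, 153], [591, -28, 153], [592, -24, 156], [599, -29, 156], [599, -26, 157], [596, -25, 155], [594, -23, 154], [593, -2, 155], [590, 0, 153], [592, 3, 156], [586, 3, 150], [598, -2, 155], [598, 1, 157], [596, 3, 155], [595, 5, 156], [594, 7, 156], [598, 1, 153], [598, 4, 154], [598, 6, 155]]
scene white 95
[[576, -36, 151], [576, -42, 146], [577, -35, 149], [577, -33, 150], [577, -41, 144], [582, -33, 151], [582, -30, 152], [598, -33, 150], [602, -31, 151], [602, -28, 152], [598, -27, 149], [60
[... 796 characters left out ...]
12, 145], [639, -11, 146], [636, -11, 147], [637, -14, 144], [634, 2, 150], [634, 0, 147], [633, -2, 150], [633, -4, 153], [633, -7, 154], [634, -9, 147], [633, -11, 149], [633, -13, 151], [634, -16, 147], [633, -18, 151], [633, -20, 150], [633, -22, 151], [633, -25, 148], [633, -27, 150], [633, -29, 150], [632, 2, 149], [632, 0, 148], [631, -2, 152], [631, -4, 153], [631, -7, 151], [631, -9, 149], [631, -11, 150], [631, -13, 150], [631, -16, 149], [631, -18, 151], [631, -20, 150], [630, -22, 152], [631, -25, 148], [630, -27, 151], [631, -29, 149], [631, -31, 149], [630, -34, 150], [629, 2, 150], [629, 0, 149], [629, -2, 149], [628, -4, 152], [630, -7, 144], [629, -27, 146], [629, -29, 148]]
```

Fork top is at about z = 0.151, and the holder axis is near (0.617, −0.015) with a yaw of −0.062. I'll turn the tool first so the fingers close along the rack's x, then carry it over the pipette.

Emit:
arm_command([
  [0,0,-0.116,0,0,-0.004,0],
  [0,0,-0.116,0,0,-0.004,0],
  [0,0,-0.116,0,0,-0.004,0],
  [0,0,-0.116,0,0,-0.004,0],
  [0,0,-0.116,0,0,-0.004,0],
])

```text
t: 1.42
tcp_pos: [0.1971, -0.5402, 0.2515]
tcp_rot: [0.0, 0.893, 0.451, -0.0]
wrist_force: [-0.1, -0.7, -0.5]
grip_width: 0.998
grasp_force: 0.0
```

Emit:
arm_command([
  [0,0,-0.116,0,0,-0.004,0],
  [0,0,-0.116,0,0,-0.004,0],
  [0,0,-0.116,0,0,-0.004,0],
  [0,0,-0.116,0,0,-0.004,0],
  [0,0,-0.116,0,0,0,0],
])

```text
t: 1.83
tcp_pos: [0.1972, -0.5407, 0.2682]
tcp_rot: [0.001, 0.726, 0.687, -0.0]
wrist_force: [0.3, 0.1, -1.8]
grip_width: 0.999
grasp_force: 0.0
```

Emit:
arm_command([
  [0,0,0,0.0395,0.0087,0,0],
  [0,0,0,0.0395,0.0087,0,0],
  [0,0,0,0.0395,0.0087,0,0],
  [0,0,0,0.0395,0.0087,0,0],
  [0,0,0,0.0395,0.0087,0,0],
])

```text
t: 2.25
tcp_pos: [0.2526, -0.3439, 0.2672]
tcp_rot: [0.0, 0.729, 0.685, 0.0]
wrist_force: [0.9, -0.6, 0.5]
grip_width: 1.001
grasp_force: 0.0
```

Emit:
arm_command([
  [0,0,0,0.0395,0.0087,0,0],
  [0,0,0,0.0395,0.0087,0,0],
  [0,0,0,0.0395,0.0087,0,0],
  [0,0,0,0.0395,0.0087,0,0],
  [0,0,0,0.0395,0.0087,0,0],
])

```text
t: 2.67
tcp_pos: [0.3079, -0.1494, 0.2676]
tcp_rot: [0.001, 0.729, 0.685, 0.0]
wrist_force: [2.0, -0.4, -0.0]
grip_width: 1.002
grasp_force: 0.0
```

Emit:
arm_command([
  [0,0,0,0.0395,0.0087,0,0],
  [0,0,0,0.0395,0.0087,0,0],
  [0,0,0,0.0395,0.0087,0,0],
  [0,0,0,0.0395,0.0087,0,0],
  [0,0,0,0.0395,0.0087,0,0],
])

```text
t: 3.08
tcp_pos: [0.3634, 0.0453, 0.2678]
tcp_rot: [0.001, 0.728, 0.685, 0.0]
wrist_force: [1.0, -2.0, 0.6]
grip_width: 1.001
grasp_force: 0.0
```

Emit:
arm_command([
  [0,0,0,0.0395,0.0087,0,0],
  [0,0,0,0.0395,0.0087,0,0],
  [0,0,0,0.0395,0.0087,0,0],
  [0,0,0,0.0395,0.0087,0,0],
  [0,0,0,0,0,0,0],
])

```text
t: 3.5
tcp_pos: [0.4096, 0.2055, 0.2672]
tcp_rot: [-0.001, 0.726, 0.688, 0.002]
wrist_force: [1.1, -0.4, -0.1]
grip_width: 0.997
grasp_force: 0.0
```

Emit:
arm_command([
  [0,0,0,0.0225,0.005,0,0],
  [0,0,0,0.0225,0.005,0,0],
  [0,0,0,0,0,0,0],
  [0,0,0,0,0,0,0],
])

```text
t: 3.83
tcp_pos: [0.4205, 0.2434, 0.267]
tcp_rot: [0.0, 0.728, 0.686, -0.0]
wrist_force: [-0.9, -0.5, 0.3]
grip_width: 1.005
grasp_force: 0.0
```

Emit:
arm_command([
  [0,0,0,0.0068,0.0019,0,0],
  [0,0,0,0,0,0.025,0],
  [0,0,0,0,0,0.03,0],
  [0,0,0,0,0,0,0],
])

```text
t: 4.17
tcp_pos: [0.4193, 0.2475, 0.2078]
tcp_rot: [-0.002, 0.729, 0.685, -0.005]
wrist_force: [0.2, 0.6, -0.3]
grip_width: 1.004
grasp_force: 0.0
```

Emit:
arm_command([
  [0,0,0,0,0,0,0],
  [0,0,0,0,0,0,0],
])

```text
t: 4.33
tcp_pos: [0.4236, 0.2496, 0.2136]
tcp_rot: [0.0, 0.729, 0.685, 0.001]
wrist_force: [-0.3, 0.5, 0.4]
grip_width: 1.001
grasp_force: 0.0
```

Run:
```python
from h import *
for i in range(3):
    im,W=shot("scene"); s=r.observe(); print(s["tcp_pos"],s["tcp_rot"],s["joints"],s["wrist_force"])
```

```text
[0.42397938 0.24986804 0.21401585] [6.04578741e-04 7.28563883e-01 6.84976146e-01 1.40783433e-03] [ 3.91150076e-01  1.60451643e-01  1.70450435e+00 -1.35211523e-04
  1.27357508e+00  4.52841681e-01] [-0.43348018 -0.31166879 -0.2316204 ]
[0.42406602 0.25000476 0.21416312] [6.81030113e-04 7.28515622e-01 6.85026857e-01 1.65216785e-03] [ 3.91318865e-01  1.60285954e-01  1.70433285e+00 -1.03381304e-04
  1.27340116e+00  4.52861180e-01] [ 0.01540473  0.15073912 -0.39684207]
[0.42397523 0.25003879 0.2140585 ] [6.62380222e-04 7.28478255e-01 6.85066707e-01 1.61229962e-03] [ 3.91449793e-01  1.60314201e-01  1.70456829e+00 -9.68369802e-05
  1.27322527e+00  4.52880963e-01] [0.33546685 0.01424923 1.311685  ]
```

Emit:
arm_command([
  [0,0,0,0,-0.001,0.015,0],
  [0,0,0,0,0,0.02,0],
  [0,0,0,0,0,0.016,0],
  [0,0,0,0,0,0.01,0],
  [0,0,0,0,0,0,0],
])

```text
t: 4.9
tcp_pos: [0.421, 0.2494, 0.1501]
tcp_rot: [-0.0, 0.728, 0.685, -0.001]
wrist_force: [-0.1, -0.5, -0.9]
grip_width: 1.0
grasp_force: 0.0
```

Emit:
arm_command([
  [0,0,0,0,0,0,0],
  [0,0,0,0,0,0,0],
  [0,0,0,0,0,0,0],
])

```text
t: 5.15
tcp_pos: [0.4228, 0.2502, 0.1525]
tcp_rot: [0.0, 0.728, 0.685, 0.001]
wrist_force: [0.6, -0.7, 0.7]
grip_width: 1.0
grasp_force: 0.0
```

Emit:
arm_command([
  [0,0,0,0,0,0,0.5],
  [0,0,0,0,0,0,0.6],
  [0,0,0,0,0,0,0.65],
  [0,0,0,0,0,0,0.7],
  [0,0,0,0,0,0,0.75],
], force=90)

```text
t: 5.57
tcp_pos: [0.4222, 0.2499, 0.1515]
tcp_rot: [0.0, 0.728, 0.685, 0.0]
wrist_force: [-1.4, -0.4, 6.2]
grip_width: 0.309
grasp_force: 89.0
```

Emit:
arm_command([
  [0,0,0,0,0,0,0.85],
  [0,0,0,0,0,0,1],
  [0,0,0,0,0,0,1],
  [0,0,0,0,0,0,1],
], force=90)

```text
t: 5.9
tcp_pos: [0.4221, 0.2499, 0.1516]
tcp_rot: [0.0, 0.728, 0.685, 0.0]
wrist_force: [0.0, 0.2, 3.3]
grip_width: 0.31
grasp_force: 87.9
```

Emit:
arm_command([
  [0,0,0,0,0,-0.005,1],
  [0,0,0,0,0,-0.01,1],
  [0,0,0,0,0,-0.015,1],
  [0,0,0,0,0,-0.015,1],
  [0,0,0,0,0,-0.015,1],
])

```text
t: 6.32
tcp_pos: [0.4215, 0.2498, 0.2122]
tcp_rot: [-0.0, 0.728, 0.685, -0.0]
wrist_force: [0.5, 0.2, -0.5]
grip_width: 0.305
grasp_force: 88.2
```

Emit:
arm_command([
  [0,0,0,0,0,-0.015,1],
  [0,0,0,0,0,-0.015,1],
  [0,0,0,0,0,-0.015,1],
  [0,0,0,0,0,-0.01,1],
  [0,0,0,0,0,0,1],
])

```text
t: 6.73
tcp_pos: [0.4229, 0.2504, 0.2688]
tcp_rot: [0.001, 0.728, 0.685, 0.002]
wrist_force: [1.0, 0.3, -1.8]
grip_width: 0.306
grasp_force: 88.3
```

Emit:
arm_command([
  [0,0,0,0,0,0,1],
  [0,0,0,0,0,0,1],
  [0,0,0,0,0,0,1],
])

```text
t: 6.98
tcp_pos: [0.4212, 0.2496, 0.2652]
tcp_rot: [-0.0, 0.728, 0.685, -0.001]
wrist_force: [0.5, -0.5, -0.5]
grip_width: 0.307
grasp_force: 88.3
```

```bash
python3 - <<'E'
from h import *
im,W=shot("top"); im,W=shot("scene")
s=r.observe();print(s["tcp_pos"],s["tcp_rot"],s["wrist_force"],s["t"])
c,w=proj("scene",s["tcp_pos"]).astype(int)
cv2.imwrite("pics/g1.png",cv2.resize(im[max(w-90,0):w+60,c-100:c+100,::-1],(800,600),interpolation=3)); print(c,w)
E
cat > pose.py <<'E'
from m import *
s=r.observe(); t=s["tcp_pos"]; P=np.vstack([C[n][0] for n in C]); I=np.vstack([C[n][1] for n in C])
m=(np.hypot(*(P[:,:2]-t[:2]).T)<.03)&(P[:,2]<t[2]-.005)
for a,b,R in((-.04,-.008,.014),(-.1,-.055,.008)):
    Q=P[m&(P[:,2]>t[2]+a)&(P[:,2]<t[2]+b)]; x,e=fit(Q,t[:2],R); print("axis",x.round(4),e.round(4),len(Q),"dtcp",(x-t[:2]).round(4))
b=m&(I[:,2]>I[:,0]+50)&(P[:,2]>t[2]-.07); print("collar z-tcp", np.percentile(P[b,2]-t[2],[2,10,50,90,98]).round(4))
E
python3 pose.py
```

```text
[0.42136933 0.24964837 0.26534143] [-2.92650919e-04  7.28351220e-01  6.85203276e-01 -9.40637162e-04] [-0.05910513 -0.43423424 -1.89908929] 7.0833
444 140
axis [0.4211 0.2498] 0.0006 196 dtcp [-0.0003  0.0002]
axis [0.4218 0.25  ] 0.0007 108 dtcp [0.0004 0.0003]
collar z-tcp [-0.0461 -0.0444 -0.0422 -0.0392 -0.0375]
```

Emit:
arm_command([
  [0,0,0,-0.015,0.0082,0,1],
  [0,0,0,-0.028,0.0152,0,1],
  [0,0,0,-0.028,0.0152,0,1],
  [0,0,0,-0.028,0.0152,0,1],
  [0,0,0,-0.028,0.0152,0,1],
])

```text
t: 7.5
tcp_pos: [0.4831, 0.1177, 0.2658]
tcp_rot: [-0.0, 0.728, 0.685, -0.0]
wrist_force: [0.5, 0.3, -1.8]
grip_width: 0.305
grasp_force: 88.3
```

Emit:
arm_command([
  [0,0,0,-0.028,0.0152,0,1],
  [0,0,0,-0.028,0.0152,0.005,1],
  [0,0,0,-0.028,0.0152,0.015,1],
  [0,0,0,-0.028,0.0152,0.015,1],
  [0,0,0,-0.0132,0.007,0.012,1],
])

```text
t: 7.92
tcp_pos: [0.5442, -0.0138, 0.2177]
tcp_rot: [0.001, 0.729, 0.684, -0.001]
wrist_force: [-0.0, -0.0, -2.0]
grip_width: 0.307
grasp_force: 88.3
```

Emit:
arm_command([
  [0,0,0,0,0,0.006,1],
  [0,0,0,0,0,0,1],
  [0,0,0,0,0,0,1],
  [0,0,0,0,0,0,1],
])

```text
t: 8.25
tcp_pos: [0.5428, -0.0089, 0.2139]
tcp_rot: [-0.0, 0.728, 0.686, 0.0]
wrist_force: [-0.2, -0.1, -1.8]
grip_width: 0.314
grasp_force: 88.3
```

```bash
python3 - <<'E'
from h import *
im,W=shot("top"); im,W=shot("scene")
s=r.observe();print(s["tcp_pos"],s["tcp_rot"],s["wrist_force"],s["t"])
c,w=proj("scene",s["tcp_pos"]).astype(int)
cv2.imwrite("pics/g2.png",cv2.resize(im[max(w-60,0):w+90,c-100:c+100,::-1],(800,600),interpolation=3)); print(c,w)
E
python3 pose.py
```

```text
[ 0.54307118 -0.00902828  0.21425822] [5.52228170e-04 7.27764083e-01 6.85827066e-01 6.08136457e-04] [ 0.1286373  -0.18741673 -0.75812205] 8.35
324 158
axis [ 0.5425 -0.0084] 0.0007 89 dtcp [-0.0006  0.0007]
axis [ 0.5431 -0.009 ] nan 0 dtcp [0. 0.]
collar z-tcp [-0.0426 -0.0424 -0.0409 -0.0403 -0.04  ]
  return _methods._mean(a, axis=axis, dtype=dtype,
  ret = ret.dtype.type(ret / rcount)
```

Emit:
arm_command([
  [0,0,0,-0.0014,0,0.0045,1],
  [0,0,0,0,0,0,1],
  [0,0,0,0,0,0,1],
])

```text
t: 8.6
tcp_pos: [0.5426, -0.0112, 0.2088]
tcp_rot: [-0.0, 0.728, 0.685, -0.0]
wrist_force: [0.4, -0.3, -0.5]
grip_width: 0.307
grasp_force: 88.3
```

View pics/g2.png

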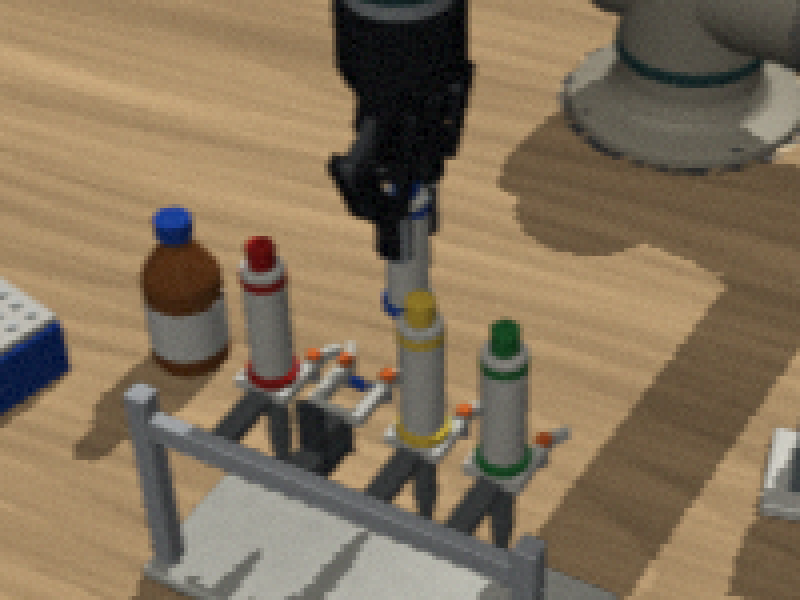

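Picture: the pipette hangs upright in the gripper (400,230), in front of the free holder (350,385), with the neighbours untouched. Next I push in, slowing down at the jaws.

Emit:
arm_command([
  [0,0,0,0,0.008,0,1],
  [0,0,0,0,0.01,0,1],
  [0,0,0,0,0.01,0,1],
  [0,0,0,0,0.007,0,1],
  [0,0,0,0,0.003,0,1],
])

```text
t: 9.02
tcp_pos: [0.5828, -0.0142, 0.2085]
tcp_rot: [0.0, 0.728, 0.685, 0.0]
wrist_force: [0.5, -0.2, -1.0]
grip_width: 0.304
grasp_force: 88.3
```

Emit:
arm_command([
  [0,0,0,0,0,0,1],
  [0,0,0,0,0,0,1],
  [0,0,0,0,0,0,1],
])

```text
t: 9.27
tcp_pos: [0.5805, -0.0139, 0.2086]
tcp_rot: [-0.0, 0.728, 0.685, -0.0]
wrist_force: [-0.2, -0.4, -2.1]
grip_width: 0.304
grasp_force: 88.3
```

Emit:
arm_command([
  [0,0,0,0.0011,0.003,0,1],
  [0,0,0,0,0.004,0,1],
  [0,0,0,0,0.004,0,1],
  [0,0,0,0,0.004,0,1],
  [0,0,0,0,0.004,0,1],
])

```text
t: 9.68
tcp_pos: [0.5966, -0.0137, 0.2078]
tcp_rot: [-0.003, 0.728, 0.685, -0.003]
wrist_force: [-7.0, -0.5, -1.1]
grip_width: 0.307
grasp_force: 88.3
```

```bash
python3 -c "
from h import *
s=r.observe();print(s['wrist_force'],s['wrist_torque'])"
```

```text
[-6.96721741 -0.4954654  -1.10878938] [0.03561432 1.60180891 0.00837765]
```

Emit:
arm_command([
  [0,0,0,0,0.004,0,1],
  [0,0,0,0,0.004,0,1],
  [0,0,0,0,0.004,0,1],
  [0,0,0,0,0.003,0,1],
  [0,0,0,0,0,0,1],
])

```text
t: 10.1
tcp_pos: [0.6169, -0.0151, 0.2092]
tcp_rot: [0.001, 0.728, 0.685, 0.001]
wrist_force: [-0.3, -0.1, -2.0]
grip_width: 0.307
grasp_force: 88.7
```

Emit:
arm_command([
  [0,0,0,0,0,0,1],
  [0,0,0,0,0,0,1],
  [0,0,0,0,0,0,1],
])

```text
t: 10.35
tcp_pos: [0.6149, -0.0149, 0.2089]
tcp_rot: [0.0, 0.728, 0.685, 0.0]
wrist_force: [-0.5, -0.6, -0.4]
grip_width: 0.303
grasp_force: 88.7
```

```bash
python3 - <<'E'
from h import *
im,W=shot("top"); im,W=shot("scene")
s=r.observe();print(s["tcp_pos"],s["tcp_rot"],s["wrist_force"],s["wrist_torque"],s["t"])
c,w=proj("scene",s["tcp_pos"]).astype(int)
cv2.imwrite("pics/g3.png",cv2.resize(im[w-50:w+70,c-80:c+80,::-1],(800,600),interpolation=3)); print(c,w)
E
python3 pose.py
```

```text
[ 0.61482653 -0.01485476  0.20893729] [1.47878044e-04 7.28331250e-01 6.85225190e-01 8.62031599e-05] [-0.39127051 -0.21574514 -1.01543639] [ 0.02890811 -0.03625761  0.01179425] 10.45
309 176
axis [ 0.6147 -0.0147] 0.0007 115 dtcp [-0.0001  0.0002]
axis [ 0.6237 -0.0087] 0.0067 240 dtcp [0.0088 0.0061]
collar z-tcp [-0.0468 -0.0446 -0.0418 -0.0401 -0.0389]
```

Emit:
arm_command([
  [0,0,0,0,0.002,0,1],
  [0,0,0,0,0,0,1],
  [0,0,0,0,0,0,1],
  [0,0,0,0,0,0,1],
])

```text
t: 10.78
tcp_pos: [0.6168, -0.015, 0.2088]
tcp_rot: [0.0, 0.728, 0.685, -0.0]
wrist_force: [-0.0, -0.7, -2.0]
grip_width: 0.306
grasp_force: 88.7
```

View pics/g3.png

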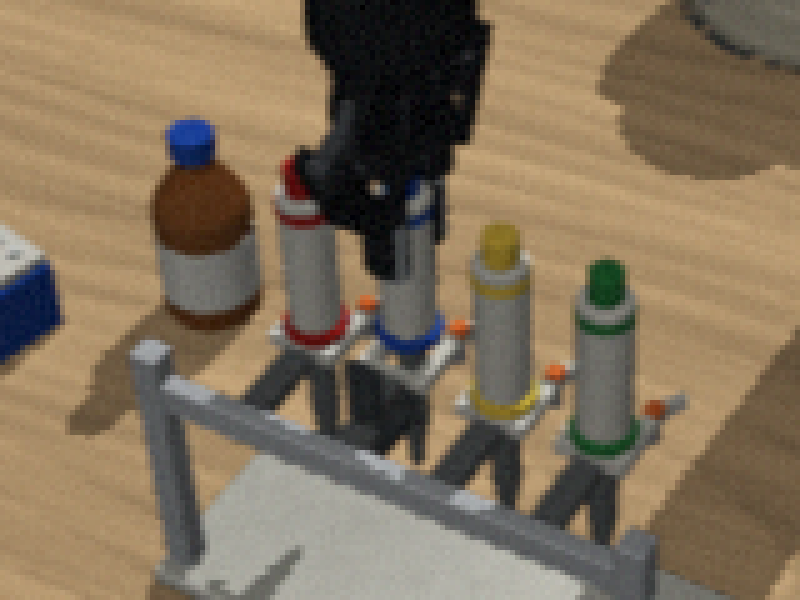

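Picture: the collar (410,330) sits over the fork behind the orange lips (368,302) and (460,328), and the neighbours stand undisturbed. Now I lower by feel.

Emit:
arm_command([
  [0,0,0,0,0,0.002,1],
  [0,0,0,0,0,0.002,1],
  [0,0,0,0,0,0.002,1],
  [0,0,0,0,0,0.001,1],
  [0,0,0,0,0,0,1],
])

```text
t: 11.2
tcp_pos: [0.6166, -0.015, 0.2013]
tcp_rot: [-0.0, 0.728, 0.685, -0.0]
wrist_force: [0.0, -0.5, -1.2]
grip_width: 0.309
grasp_force: 88.7
```

Emit:
arm_command([
  [0,0,0,0,0,0.001,1],
  [0,0,0,0,0,0,1],
  [0,0,0,0,0,0,1],
])

```text
t: 11.45
tcp_pos: [0.6169, -0.015, 0.2008]
tcp_rot: [0.0, 0.728, 0.685, -0.0]
wrist_force: [0.2, 0.0, -1.6]
grip_width: 0.308
grasp_force: 88.7
```

Emit:
arm_command([
  [0,0,0,0,0,0.001,1],
  [0,0,0,0,0,0,1],
  [0,0,0,0,0,0,1],
])

```text
t: 11.7
tcp_pos: [0.6168, -0.0151, 0.1997]
tcp_rot: [0.0, 0.728, 0.685, -0.0]
wrist_force: [-0.4, -0.0, -2.1]
grip_width: 0.303
grasp_force: 88.7
```

Collar underside is at 0.153, already below the lip tops, with no contact yet.

Emit:
arm_command([
  [0,0,0,0,0,0.001,1],
  [0,0,0,0,0,0,1],
  [0,0,0,0,0,0,1],
])

```text
t: 11.95
tcp_pos: [0.6168, -0.015, 0.1987]
tcp_rot: [-0.0, 0.728, 0.685, -0.0]
wrist_force: [0.6, 0.1, -0.8]
grip_width: 0.308
grasp_force: 88.7
```

Emit:
arm_command([
  [0,0,0,0,0,0.0007,1],
  [0,0,0,0,0,0,1],
  [0,0,0,0,0,0,1],
])

```text
t: 12.2
tcp_pos: [0.6168, -0.015, 0.198]
tcp_rot: [-0.0, 0.728, 0.685, -0.0]
wrist_force: [-0.3, -0.3, -1.9]
grip_width: 0.311
grasp_force: 88.7
```

Emit:
arm_command([
  [0,0,0,0,0,0.0007,1],
  [0,0,0,0,0,0,1],
  [0,0,0,0,0,0,1],
])

```text
t: 12.45
tcp_pos: [0.6169, -0.0151, 0.1978]
tcp_rot: [0.0, 0.728, 0.685, 0.0]
wrist_force: [0.1, -0.4, 1.4]
grip_width: 0.311
grasp_force: 88.8
```

Emit:
arm_command([
  [0,0,0,0,0,0.0005,1],
  [0,0,0,0,0,0,1],
  [0,0,0,0,0,0,1],
])

```text
t: 12.7
tcp_pos: [0.617, -0.0151, 0.1977]
tcp_rot: [0.0, 0.728, 0.685, 0.0]
wrist_force: [-1.6, 0.2, 5.3]
grip_width: 0.312
grasp_force: 88.8
```

Contact at z = 0.1978 puts the collar underside at 0.151, which matches the seen fork top. I'll relax the grip, then open.

Emit:
arm_command([
  [0,0,0,0,0,0,1],
  [0,0,0,0,0,0,1],
  [0,0,0,0,0,0,1],
], force=20)

```text
t: 12.95
tcp_pos: [0.6169, -0.0151, 0.1977]
tcp_rot: [0.0, 0.728, 0.685, 0.0]
wrist_force: [-2.3, 0.2, 5.4]
grip_width: 0.304
grasp_force: 88.8
```

Emit:
arm_command([
  [0,0,0,0,0,0,0.66],
  [0,0,0,0,0,0,0.6],
  [0,0,0,0,0,0,0.5],
  [0,0,0,0,0,0,0.4],
  [0,0,0,0,0,0,0.3],
])

```text
t: 13.37
tcp_pos: [0.6168, -0.015, 0.1965]
tcp_rot: [-0.0, 0.728, 0.685, -0.0]
wrist_force: [-1.1, 1.2, 0.4]
grip_width: 0.697
grasp_force: 0.0
```

```bash
python3 - <<'E'
from h import *
im,W=shot("top"); im,W=shot("scene")
s=r.observe();print(s["tcp_pos"],s["wrist_force"],s["grip_width"],s["t"])
c,w=proj("scene",s["tcp_pos"]).astype(int)
cv2.imwrite("pics/g4.png",cv2.resize(im[w-50:w+70,c-80:c+80,::-1],(800,600),interpolation=3))
E
python3 pose.py
```

```text
[ 0.61683066 -0.01502602  0.19666924] [ 0.05137524  1.22429682 -0.61834094] 0.7005243818358817 13.4667
axis [ 0.6172 -0.0148] 0.0009 125 dtcp [0.0003 0.0002]
axis [ 0.6272 -0.0132] 0.0023 75 dtcp [0.0103 0.0018]
collar z-tcp [-0.0444 -0.0429 -0.0402 -0.038  -0.0372]
```

View pics/g4.png

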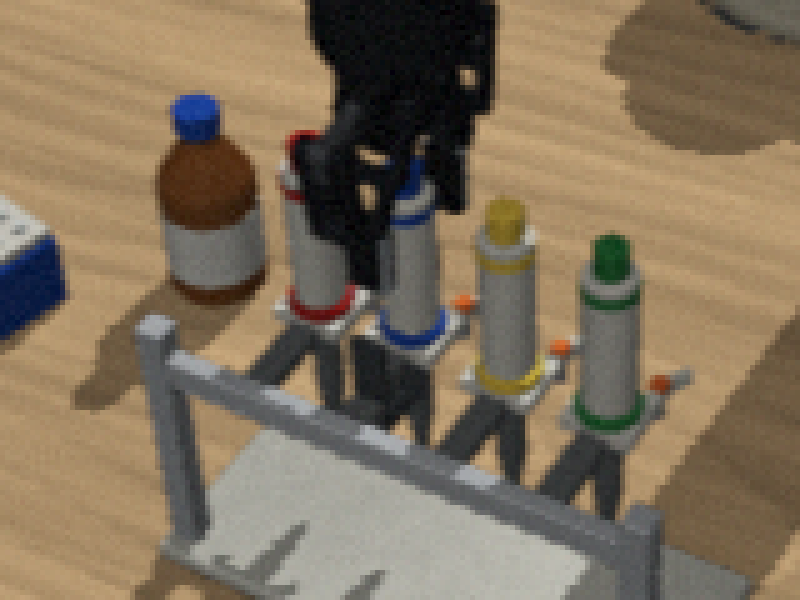

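The pipette hangs upright, its collar (412,325) resting on the fork like its neighbours, and the fingers are clear. I'll retreat straight up.

Emit:
arm_command([
  [0,0,0,0,0,-0.004,0.3],
  [0,0,0,0,0,-0.01,0.3],
  [0,0,0,0,0,-0.02,0.3],
  [0,0,0,0,0,-0.025,0.3],
  [0,0,0,0,0,-0.025,0.3],
])

```text
t: 13.88
tcp_pos: [0.6167, -0.015, 0.2824]
tcp_rot: [-0.0, 0.728, 0.685, -0.0]
wrist_force: [0.6, -0.3, 0.4]
grip_width: 0.701
grasp_force: 0.0
```

Emit:
arm_command([
  [0,0,0,0,0,-0.025,0.3],
  [0,0,0,0,0,-0.02,0.3],
  [0,0,0,0,0,-0.01,0.3],
  [0,0,0,0,0,0,0.3],
  [0,0,0,0,0,0,0.3],
])

```text
t: 14.3
tcp_pos: [0.6168, -0.015, 0.3361]
tcp_rot: [0.0, 0.728, 0.685, 0.0]
wrist_force: [-0.7, 1.1, -0.6]
grip_width: 0.702
grasp_force: 0.0
```

Emit:
arm_command([
  [0,0,0,0,0,0,0.3],
  [0,0,0,0,0,0,0.3],
  [0,0,0,0,0,0,0.3],
  [0,0,0,0,0,0,0.3],
])

```text
t: 14.63
tcp_pos: [0.6165, -0.015, 0.3348]
tcp_rot: [-0.001, 0.728, 0.685, -0.001]
wrist_force: [0.0, 0.3, 0.5]
grip_width: 0.7
grasp_force: 0.0
```

Run:
```python
from h import *
shot("top"); im,W=shot("scene")
s=r.observe();print(s["tcp_pos"],s["wrist_force"],s["t"])
c,w=proj("scene",[.617,-.015,.2]).astype(int)
cv2.imwrite("pics/g5.png",cv2.resize(im[w-50:w+70,c-80:c+80,::-1],(800,600),interpolation=3))
from m import *
for nm,c in(("blue",(.617,-.015)),("red",(.614,-.069)),("yel",(.6206,.039)),("grn",(.624,.093))):
    print(nm,*pip(c,.165,.19,("scene",)),*pip(c,.2,.225,("scene",)))
```

```text
[ 0.61670415 -0.01501353  0.33526405] [ 1.37541676  0.12248246 -0.31294768] 14.7333
blue [ 0.6171 -0.0146] 0.0007 93 [ 0.6171 -0.0145] 0.0006 94
red [ 0.6139 -0.0689] 0.0007 92 [ 0.614  -0.0686] 0.0006 92
yel [0.6204 0.0388] 0.0005 92 [0.6206 0.0389] 0.0007 93
grn [0.624  0.0925] 0.0006 92 [0.6242 0.093 ] 0.0006 99
```

View pics/g5.png

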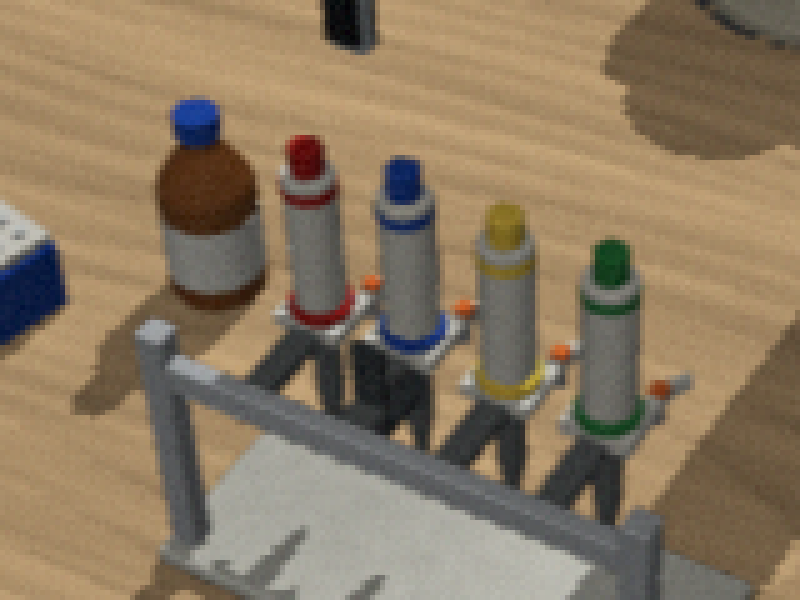

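The blue pipette (408,255) hangs upright on the fork, the neighbours have not moved, and the gripper is well clear.

```bash
python3 -c "
from cell import r
print(r.hand_in())"
```

```text
the job is handed in; nothing more can be done
None
```

The blue pipette hangs upright in the free holder with its collar resting on the fork, let go only after I felt contact; the neighbouring pipettes are where they were, and the job is handed in.

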